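# Check a press spindle with a thread gauge leaf

## Robot

A 6-joint arm with a two-finger parallel gripper is mounted at the origin on the work surface. World frame = base frame: x ahead of the robot, y to its left, z up, the work surface at z = 0. Lengths are in m, angles in rad, forces in N, time in s.
With the tool pointing down it reaches from about 0.25 to 0.725 m from the base axis. Payload 4 kg.
Tool frame: the origin (TCP) lies on the centre line of the jaws, within the pads' length; the fingertips stand 17 mm ahead of it and the grasp point (between the pads) lies 2 mm behind it; z points along the fingers, y is the line along which they close (so a half turn about z gives the same grasp; the last joint's range is limited). The gripper opens to 85 mm and grips with 20 to 120 N. Pads are 22 mm wide; open, the fingers measure 114 mm over their backs; the gripper's body (76 mm by 85 mm) begins 54 mm behind the grasp point. The pads swing forward as they close: fully open they stand 13 mm farther back than shut.
Start: joints at [-1.166, 0.241, 0.005, 1.335, 0, 1.571], TCP at [0.197, -0.46, 0.248] pointing down, gripper open.
Joint ranges: [-2.72, 2.72], [-1.05, 1.87], [-1.09, 1.28], [-1.99, 2.15], [-1.42, 1.44], [-3.14, 3.14]. Speed limits (rad/s): [2.79, 2.79, 3.14, 3.14, 3.14, 3.14].

## Interface

Orientations are given as a unit quaternion [x, y, z, w].
In Python, from workcell import bot, camera, get_calibration gives the robot as it stands.
- The arm moves only by the tool apply_moves, never from a script. Its argument "steps" is a list of rows, each a list of 3 entries, a list of its own where there are three numbers: the shift along the tool's x, y, z as a fraction of full scale, then the turn, a rotation vector about the tool's x, y, z as a fraction of full scale, then the opening, from 0 (shut) to 1 (fully open). A call has exactly 8 rows; each row shifts and turns the commanded pose from where the row before left it, along the tool's axes as they then stand; what a row does not reach is not made up. Full scale, the value 1, is 20 cm for a shift and pi rad for a turn. A row lasts 1/12 s, in which the tool goes at most 41.7 mm and 7.16 degrees, less where a joint would pass 70% of its speed; a pose out of reach is approached as far as the arm can. A call with a number of a shift or a turn outside -1 to 1 is refused whole. A call with a gripper value outside its range is refused whole. The fingers move at their own pace and stop on an object; the grip force is fixed at half the most. Time passes only in rows, so rows that do not move let the fingers close, or fill a call up. It gives the time, the measured TCP pose, the force, the opening and the grip force at its end, in the units of the state.
- bot.get_obs(): the state, without advancing time (a new reading comes with each control period).
- camera(name): name is "side" or "top"; returns (picture, depth): 480x640x3 uint8, red, green, blue; 480x640 float32, m along the optical axis (not along the pixel's ray), 0 where there is no reading.
- get_calibration(name): a dict with "fov_y" (degrees; the focal length in pixels is half the picture's height over the tangent of half this angle, whatever the lens; pixels are square), "cx", "cy" (the principal point, pixels), "rvec" (rotation vector, rad) and "tvec" (3), from world to camera coordinates, as OpenCV has them. Camera axes: x right, y down, z forward; pixel columns grow to the right and rows downward; lengths in m; the calibration is good to about 2 mm. A picture is of the moment at which its call begins. get_calibration takes no time and is no camera call.
- bot.job_done(): hands the job in; it is judged then, once.
The state is a dict: "clock": time; "joint_pos": joint angles; "joint_vel": joint speeds; "tau": joint torques, N m; "eef_pos": TCP position; "tool_rot": TCP orientation; "ft_force": force on the tool from outside, world axes, zero at the start; "ft_torque": the same for the moment, N m; "grip_width": finger opening in m; "grasp_force": force on a finger pad.
Only numpy, scipy, OpenCV 4.12 (cv2) and the standard library are available. Lean on these libraries where they do the work, as an engineer would, in place of code of your own. Each camera call takes 0.05 s, during which the arm holds its last target. There are 200 camera calls.

## Task

Check that the fruit press spindle clamped in the V-blocks has the 10 mm thread: take the larger, coarse-toothed gauge leaf from its rack, seat its teeth fully home in the thread on top of the spindle, midway between the clamps, upright and in line so that it sits flat, and press it down lightly and steadily for a second and a half. Feel for the thread, never force it; then hang the leaf back in the slot it came from and leave everything else where it is.

Things in the scene. Friction and masses are not known exactly. Their poses are not given: they have to be found in the camera images.
- comb10: larger gauge leaf, the one to use, about 60 g: steel comb 3 mm thick (own y), 50 mm long (x), 5 coarse teeth pointing down (pitch 10 mm, 5 mm high, 5.6 mm wide at the root, 3 mm at the tip). Origin: middle of the tooth tips, its lowest point; z up. Leaf z 0 to 26 mm, aluminium guard 54 x 22 mm z 26 to 31 mm, wooden grip above. Same either way round
- comb10_grip (a point): middle of the larger leaf's flat wooden grip, 53 mm above its tooth tips, axes as the leaf's: the grip is 40 mm long (x), 12 mm thick (y; grasp across this) and 44 mm high (z 31 to 75 mm above the tooth tips)
- comb6: smaller gauge leaf, not wanted, stays in its slot: built alike, but with 5 fine teeth (pitch 6 mm), leaf 30 mm long, guard 38 x 22 mm, grip 28 mm long and up to 66 mm above the tooth tips
- rack: fixed gauge rack, 190 (own x) x 70 (y) x 44 mm high, open at its long sides. Top: two slots in line, each 60 mm long (x), 9 mm wide (y), at x = +45 and -45 mm. A leaf hangs in each, teeth down through the slot, guard lying on the top, tooth tips 18 mm above the table; which leaf is where varies. Origin: middle of the underside
- cradle: fixed stand with the spindle: wooden base 230 x 90 x 14 mm, two steel V-blocks with clamps at own x = +85 and -85 mm (24 mm long in x, 70 mm wide, up to 112 mm above the table) that hold the spindle fast. x runs along the spindle. The spindle's head with a 190 mm cross bar is at about x = +132 mm, bar level and 62 mm above the table. Origin: middle of the underside
- thread_mid (a point): point on the spindle's axis midway between the clamps, 62 mm above the table; axes as the cradle's. The crests are 18 mm above it: a leaf standing on them has its origin 18 mm above the axis; fully seated, its notches down on the crests, 13 mm. Free thread between the clamps: 146 mm; keep the leaf's middle within 40 mm of this point along x
- spindle_thread (a point): the same point as thread_mid, for the thread: trapezoidal, right-handed, outer diameter 36 mm, pitch 10 mm, 5.5 mm deep, grooves 6.3 mm wide at the top, 3.4 mm at the bottom. The spindle is clamped a few mm further along or back (x) each time, so where the grooves lie along x is not known from any pose here: it must be felt or seen
- nut: bystander: brass ring-shaped spindle nut, 58 mm wide, 30 mm high, near the middle of the table
- swivel_foot: bystander: black 68 mm disc with a short steel stub, 16 mm high, the press's swivel foot, between robot and nut
- wrench: bystander: steel wrench lying near the robot
- driver: bystander: screwdriver with dark wooden handle lying near the robot
- jar: bystander: amber glass jar with steel lid, 72 mm wide, 110 mm high, beyond the work
- tin: bystander: food tin, 74 mm wide, 105 mm high, beyond the work
- canister: bystander: square clear canister with white lid, 94 mm wide, 123 mm high, beyond the work
There are look-alikes about, which are no part of the job. Leave any purple look-alike of the comb10 alone. Leave any blue look-alike of the rack alone.

How it is judged:
By the outcome, as a careful person would: the job done as asked, in the order asked, and still so for the second after the job is handed in, with the robot touching nothing.
It also fails if it takes over 67 s, if anything falls off the work surface, if the arm or the gripper's body presses on something with over 40 N, if the wrist force passes 120 N, or if a joint passes its speed limit or range.

## Working session

There is one attempt and no reset: what is moved stays moved. The work goes in short steps, Python scripts to look and compute and a tool call to move; the robot and the scene stay as the last step left them, time stands still between calls to the robot, and variables do not carry over. Pictures are saved under pics/ and viewed, at most 10 in all, crops included, and the job is handed in when it is done.

Besides the shell and the picture viewer there is one more tool, called after "Request:" as name(argument=value, ...), one argument or row to a line, values as JSON. apply_moves: Moves the arm, as the interface text tells. Its arguments: {"type":"object","properties":{"steps":{"type":"array"}},"required":["steps"]}

```bash
mkdir -p pics; cat > h.py <<'E'
import numpy as np, cv2
from workcell import bot, camera, get_calibration
from scipy.spatial.transform import Rotation as R
def cal(n):
    c=get_calibration(n); f=240/np.tan(np.radians(c['fov_y'])/2)
    K=np.array([[f,0,c['cx']],[0,f,c['cy']],[0,0,1]]); Rm=cv2.Rodrigues(np.array(c['rvec'],float))[0]
    return K,Rm,np.array(c['tvec'],float).ravel(),c
def ray(n,uv,z):
    K,Rm,t,_=cal(n); uv=np.atleast_2d(uv).astype(float)
    d=(np.linalg.inv(K)@np.c_[uv,np.ones(len(uv))].T).T@Rm; o=-Rm.T@t
    return o+d*((z-o[2])/d[:,2])[:,None]
def proj(n,P):
    K,Rm,t,_=cal(n); p=(np.atleast_2d(P)@Rm.T+t)@K.T; return p[:,:2]/p[:,2:]
def cloud(n,depth):
    K,Rm,t,_=cal(n); v,u=np.mgrid[0:480,0:640]
    d=np.stack([(u-K[0,2])/K[0,0],(v-K[1,2])/K[1,1],np.ones_like(u)],-1)*depth[...,None]
    return (d-t)@Rm
def save(n,img): cv2.imwrite('pics/'+n+'.png',cv2.cvtColor(img,cv2.COLOR_RGB2BGR))
E
python3 - <<'E'
from h import *
for n in('side','top'):
    im,d=camera(n); save(n+'0',im); np.savez(n+'0',im=im,d=d); K,Rm,t,c=cal(n); print(c, -Rm.T@t)
print(bot.get_obs())
E
```

```text
{'fov_y': 53.835817290593596, 'cx': 320.70010918253405, 'cy': 235.3975934075818, 'rvec': array([ 2.22488231, -0.04707709,  0.05621656]), 'tvec': array([-0.58251362,  0.02231246,  1.09063767])} [ 0.51921895 -0.88122373  0.69510209]
{'fov_y': 54.32025530795564, 'cx': 324.16598146862935, 'cy': 240.01248666928083, 'rvec': array([ 2.18248835, -2.17079504,  0.07534195]), 'tvec': array([-0.07168303,  0.56481692,  1.13844942])} [ 0.4739521  -0.07996146  1.17864298]
{'clock': 0.1, 'joint_pos': array([-1.16598679e+00,  2.41356781e-01,  3.82657628e-03,  1.33519856e+00,
        2.62779737e-06,  1.57081822e+00]), 'joint_vel': array([-0.00027386, -0.00136753,  0.00211824,  0.00223227, -0.00129334,
       -0.00236407]), 'tau': array([-3.83704592e-04, -3.73138726e+01,  2.53009593e+01,  1.08516685e-02,
       -8.85081909e-05,  2.05609490e-05]), 'eef_pos': array([ 0.19670658, -0.45908439,  0.24748003]), 'tool_rot': array([ 9.79587734e-01,  2.01014768e-01, -1.92957908e-04, -9.46756030e-04]), 'ft_force': array([-0.22650518,  0.66919002, -0.23177784]), 'ft_torque': array([ 0.02964225, -0.03161785,  0.00680951]), 'grasp_force': 0.0, 'grip_width': 0.08547008039060132}
```

View pics/top0.png

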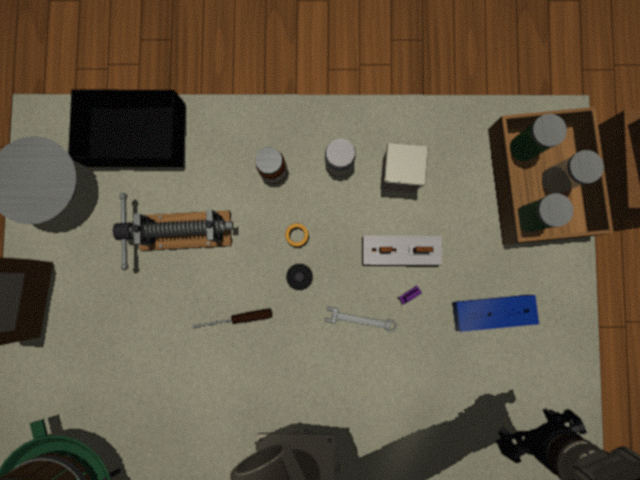

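View pics/side0.png

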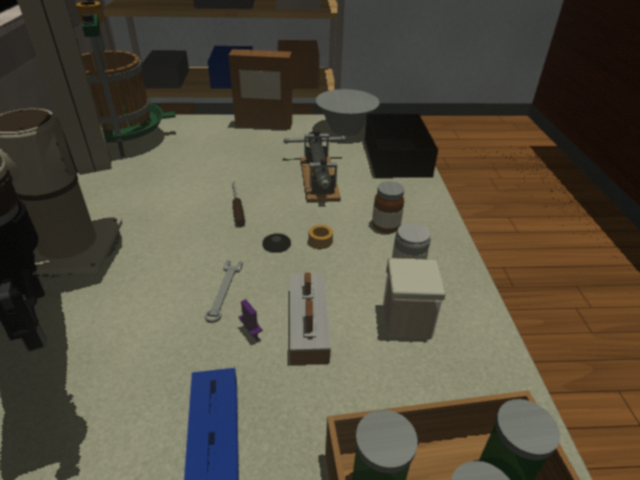

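The top view shows the white rack at (402,250), with its grips at (386,250) and (424,250), and the cradle at (180,230) with its head to the left (+y). The blue and purple look-alikes are at (497,313) and (410,295). Next I'll measure the rack, grips and cradle.

```bash
python3 - <<'E'
from h import *
Z=np.load('top0.npz'); im,d=Z['im'],Z['d']; P=cloud('top',d)
a=cv2.resize(im[225:275,352:452],(800,400),interpolation=cv2.INTER_CUBIC)
b=cv2.resize(im[190:272,105:245],(800,469)[:2],interpolation=cv2.INTER_CUBIC)[:,:]
save('crop1',np.vstack([a,cv2.resize(b,(800,200)) if 0 else cv2.resize(im[205:250,105:245],(800,200))]))
hsv=cv2.cvtColor(im,cv2.COLOR_RGB2HSV)
# rack white in roi
def rect(mask,z,name):
    cs,_=cv2.findContours(mask.astype(np.uint8),cv2.RETR_EXTERNAL,cv2.CHAIN_APPROX_NONE)
    for c in cs:
        if cv2.contourArea(c)<8: continue
        w=ray('top',c[:,0,:],z)[:,:2]*1000
        r=cv2.minAreaRect(w.astype(np.float32)); print(name,np.round(r[0],1),np.round(r[1],1),round(r[2],1),len(c))
roi=np.zeros((480,640),bool); roi[225:275,352:452]=1
h=P[...,2]
print('rack heights',np.percentile(h[240:262,365:440],[5,25,50,75,95]))
rect(roi&(h>.030)&(h<.06)|roi&(h>.06),.044,'rack')
rect(roi&(h>.075),.090,'grip')
br=roi&(hsv[...,1]>90)&(hsv[...,0]<25)
rect(br,.090,'brown')
roi=np.zeros((480,640),bool); roi[190:275,105:245]=1
rect(roi&(hsv[...,1]>110)&(hsv[...,0]<25)&(h<.04),.014,'base')
rect(roi&(h>.055)&(h<.12),.08,'spindle')
rect(roi&(h>.095)&(h<.13),.11,'clamps')
# centerline of the thread
for u in range(158,206,8):
    col=P[200:262,u]; k=col[:,2]>.04; q=col[k]; i=q[:,2].argmax(); print(u,np.round(q[i]*1000,1),np.round(q.mean(0)*1000,1),np.round(q[:,0].min()*1000),np.round(q[:,0].max()*1000))
Zs=np.load('side0.npz'); s=Zs['im']; S=cloud('side',Zs['d'])
save('crop2',np.vstack([cv2.resize(s[120:220,270:370],(600,600),interpolation=cv2.INTER_CUBIC)]))
E
```

```text
rack heights [0.0395926  0.04226696 0.04394504 0.04644554 0.08938146]
rack [ 540.2 -257.9] [ 68.1 189.7] 0.3 212
grip [ 538.8 -300.5] [11.7 39.6] 0.3 41
grip [ 539.6 -213.4] [ 9.3 28. ] 0.3 30
brown [ 540.  -299.4] [ 9.3 41.9] 0.3 40
brown [ 538.4 -215.7] [11.7 32.6] 0.3 32
base [562. 280.] [ 37.8 227. ] 4.7 217
base [620.8 304.1] [ 21.7 146.3] 3.9 132
base [626.3 186. ] [22.8 30.6] 0.3 34
spindle [614.1 300.2] [178.5 282.5] 18.3 452
clamps [582.7 365.5] [67.6 20.8] 2.1 68
clamps [592.6 196.3] [68.1 18. ] 4.6 68
158 [587.7 326.5  74.8] [584.7 328.5  69. ] 569.0 602.0
166 [590.  306.6  77.1] [584.6 308.5  71.2] 569.0 601.0
174 [580.6 287.7  75.8] [587.1 289.6  70.9] 572.0 604.0
182 [585.3 268.3  77.4] [589.4 269.7  73.2] 574.0 606.0
190 [585.3 248.9  78.7] [589.4 250.5  73.5] 576.0 606.0
198 [585.3 229.7  79.3] [590.7 231.5  73.4] 576.0 608.0
```

View pics/crop1.png

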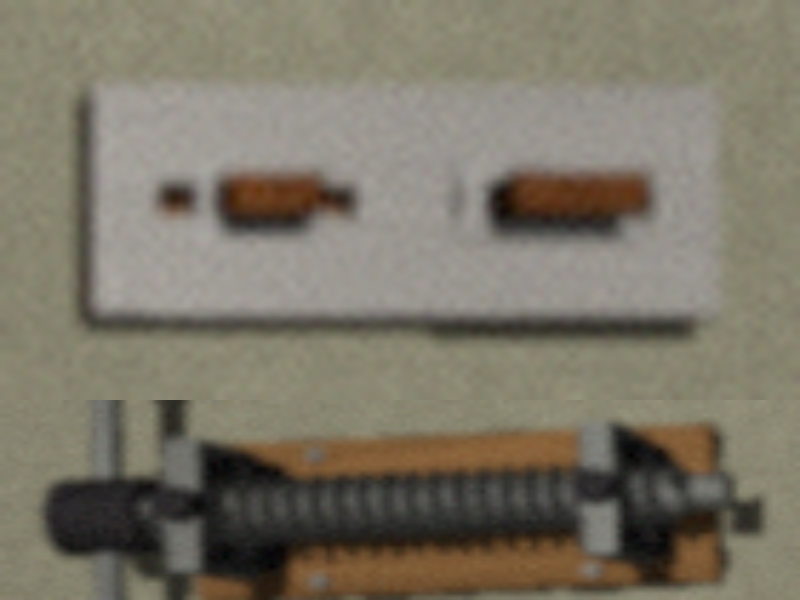

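The right-hand grip is the longer one (about 40 mm, against 28), so the target is comb10 at about (539.5, -300) mm. Next I'll fit the spindle axis and the groove phase, and plan the approach.

```bash
cat >> h.py <<'E'
def plan(pos,yaw,maxmm=38,nrows=None):
    """rows towards pos (m), tool down with tool x at world yaw (deg)"""
    o=bot.get_obs(); A=R.from_quat(o['tool_rot']); p=np.array(o['eef_pos'])
    B=R.from_matrix(np.array([[np.cos(a:=np.radians(yaw)),np.sin(a),0],[np.sin(a),-np.cos(a),0],[0,0,-1]]).T)
    B=R.from_matrix(np.c_[[np.cos(a),np.sin(a),0],[np.sin(a),-np.cos(a),0],[0,0,-1]])
    rv=(A.inv()*B).as_rotvec(); D=np.array(pos)-p
    n=nrows or int(max(np.ceil(np.linalg.norm(D)*1000/maxmm),np.ceil(np.degrees(np.linalg.norm(rv))/6.9)))
    print('n',n,'D mm',np.round(D*1000,1),'rv deg',np.round(np.degrees(rv),2))
    for i in range(n):
        T=A*R.from_rotvec(rv*i/n); print(np.round(T.inv().apply(D/n)/.2,4).tolist(),np.round(rv/n/np.pi,4).tolist())
E
python3 - <<'E'
from h import *
from scipy.optimize import least_squares
Z=np.load('top0.npz'); im,d=Z['im'],Z['d']; P=cloud('top',d)
q=P[195:265,105:245].reshape(-1,3)*1000
m=(q[:,1]>222)&(q[:,1]<342)&(q[:,2]>55)&(q[:,2]<95); q=q[m]
f=lambda v:(np.hypot((q[:,0]-v[0]-v[1]*(q[:,1]-281)),q[:,2]-v[2])-16.5)
r=least_squares(f,[588,-.06,62],loss='soft_l1'); print('axis x0@281,slope,z',r.x,np.degrees(np.arctan(r.x[1])),len(q))
x0,k=r.x[:2]; x0=588 if abs(x0-588)>6 else x0
g=cv2.cvtColor(im,cv2.COLOR_RGB2GRAY).astype(np.float32)
ss=np.arange(-60,60.1,.5); u=np.array([k,1])/np.hypot(k,1)*1; nrm=np.array([u[1],-u[0]])
prof=0
for o in np.arange(-4,4.1,1):
    W=np.c_[np.array([x0,281])+ss[:,None]*u+o*nrm, np.full(len(ss),80.)]/1000
    uv=proj('top',W).astype(np.float32)
    prof=prof+cv2.remap(g,uv[:,:1],uv[:,1:],cv2.INTER_CUBIC)[:,0]
M=np.c_[np.ones_like(ss),ss,ss**2,np.cos(2*np.pi*ss/10),np.sin(2*np.pi*ss/10)]
c=np.linalg.lstsq(M,prof/9,rcond=None)[0]; print('amp',np.hypot(c[3],c[4]),'bright at s=',np.arctan2(c[4],c[3])/2/np.pi*10,'mod 10')
print(np.round(prof[::2]/9).astype(int)[:60].tolist())
# clamp centres by depth top points
for lo,hi in((180,215),(350,385)):
    w=P[195:265,105:245].reshape(-1,3)*1000; w=w[(w[:,2]>104)&(w[:,2]<120)&(w[:,1]>lo)&(w[:,1]<hi)]; print(w.mean(0),w.min(0),w.max(0))
plan([.5395,-.3,.16],90)
E
```

```text
axis x0@281,slope,z [ 5.88675873e+02 -6.52740005e-02  6.08069790e+01] -3.7346267200826886 702
amp 13.89079511665234 bright at s= 4.598098949230637 mod 10
[58, 59, 66, 76, 83, 85, 81, 74, 65, 58, 57, 60, 69, 79, 85, 85, 81, 74, 65, 58, 55, 59, 69, 78, 83, 83, 80, 74, 66, 58, 55, 59, 67, 73, 76, 76, 74, 68, 59, 54, 54, 60, 69, 79, 85, 85, 79, 71, 63, 57, 57, 62, 71, 79, 85, 85, 81, 74, 66, 59]
[594.11671761 197.11376548 110.84648815] [585.02934074 188.88547088 104.33720208] [620.21129093 205.1298339  115.4359376 ]
[582.97283056 366.04141814 110.00100061] [561.16534657 357.24840218 104.08788166] [595.96241256 376.29821347 115.89449746]
n 11 D mm [342.8 159.1 -87.5] rv deg [-1.000e-01 -6.000e-02 -6.681e+01]
[0.1717, -0.005, 0.0398] [-0.0, -0.0, -0.0337]
[0.1713, 0.0132, 0.0398] [-0.0, -0.0, -0.0337]
[0.1689, 0.0312, 0.0397] [-0.0, -0.0, -0.0337]
[0.1647, 0.0489, 0.0397] [-0.0, -0.0, -0.0337]
[0.1586, 0.066, 0.0397] [-0.0, -0.0, -0.0337]
[0.1507, 0.0824, 0.0397] [-0.0, -0.0, -0.0337]
[0.1411, 0.0979, 0.0397] [-0.0, -0.0, -0.0337]
[0.13, 0.1123, 0.0397] [-0.0, -0.0, -0.0337]
[0.1174, 0.1254, 0.0397] [-0.0, -0.0, -0.0337]
[0.1035, 0.1371, 0.0397] [-0.0, -0.0, -0.0337]
[0.0884, 0.1473, 0.0397] [-0.0, -0.0, -0.0337]
```

Request:
apply_moves(
  steps=[
    [[0.172, -0.005, 0.04], [0, 0, -0.0337], 1],
    [[0.171, 0.013, 0.04], [0, 0, -0.0337], 1],
    [[0.169, 0.031, 0.04], [0, 0, -0.0337], 1],
    [[0.165, 0.049, 0.04], [0, 0, -0.0337], 1],
    [[0.159, 0.066, 0.04], [0, 0, -0.0337], 1],
    [[0.151, 0.082, 0.04], [0, 0, -0.0337], 1],
    [[0.141, 0.098, 0.04], [0, 0, -0.0337], 1],
    [[0.13, 0.112, 0.04], [0, 0, -0.0337], 1],
  ],
)

```text
clock: 0.77
eef_pos: [0.4475, -0.3426, 0.1834]
tool_rot: [0.809, 0.588, -0.0, -0.0]
ft_force: [-0.0, -1.3, -0.3]
grip_width: 0.0853
grasp_force: 0.0
```

Request:
apply_moves(
  steps=[
    [[0.117, 0.125, 0.04], [0, 0, -0.0337], 1],
    [[0.104, 0.137, 0.04], [0, 0, -0.0337], 1],
    [[0.088, 0.147, 0.04], [0, 0, -0.0337], 1],
    [[0, 0, 0], [0, 0, 0], 1],
    [[0, 0, 0], [0, 0, 0], 1],
    [[0, 0, 0], [0, 0, 0], 1],
    [[0, 0, 0], [0, 0, 0], 1],
    [[0, 0, 0], [0, 0, 0], 1],
  ],
)

```text
clock: 1.43
eef_pos: [0.5387, -0.3015, 0.1608]
tool_rot: [0.708, 0.706, -0.0, 0.0]
ft_force: [0.2, -0.6, 0.9]
grip_width: 0.0854
grasp_force: 0.0
```

```bash
python3 - <<'E'
from h import *
o=bot.get_obs(); print(o['clock'],o['eef_pos'],o['ft_force'],np.round(o['joint_pos'],3))
im,d=camera('side'); save('s1',cv2.resize(im[200:370,230:400],(600,600),interpolation=cv2.INTER_CUBIC))
plan([.5395,-.3,.0715],90)
E
```

```text
1.4333 [ 0.53870088 -0.30145385  0.16082901] [ 0.22518861 -0.58413578  0.91012249] [-0.51   0.519  0.186  1.238 -0.     1.064]
n 3 D mm [  0.7   1.5 -89.5] rv deg [ 0.03  0.03 -0.2 ]
[0.0026, 0.0011, 0.1491] [0.0001, 0.0, -0.0004]
[0.0026, 0.0011, 0.1491] [0.0001, 0.0, -0.0004]
[0.0025, 0.0011, 0.1491] [0.0001, 0.0, -0.0004]
```

View pics/s1.png

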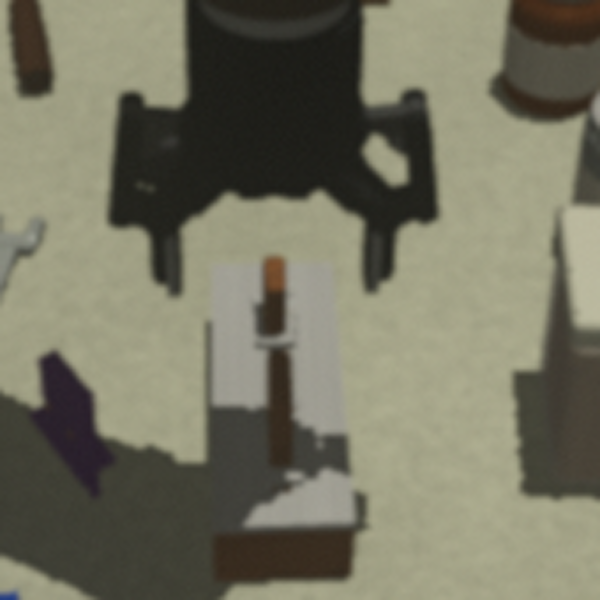

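The open fingers straddle the nearer grip (275,410 in the crop) and are centred across it. I'll descend and then close.

Request:
apply_moves(
  steps=[
    [[0.0025, 0.001, 0.12], [0, 0, 0], 1],
    [[0.0025, 0.001, 0.12], [0, 0, 0], 1],
    [[0.0025, 0.001, 0.12], [0, 0, 0], 1],
    [[0, 0, 0.087], [0, 0, 0], 1],
    [[0, 0, 0], [0, 0, 0], 1],
    [[0, 0, 0], [0, 0, 0], 1],
    [[0, 0, 0], [0, 0, 0], 0.3],
    [[0, 0, 0], [0, 0, 0], 0.3],
  ],
)

```text
clock: 2.15
eef_pos: [0.5414, -0.3001, 0.0731]
tool_rot: [0.708, 0.706, 0.001, 0.002]
ft_force: [0.3, 0.3, 0.5]
grip_width: 0.064
grasp_force: 0.0
```

Request:
apply_moves(
  steps=[
    [[0, 0, 0], [0, 0, 0], 0.3],
    [[0, 0, 0], [0, 0, 0], 0],
    [[0, 0, 0], [0, 0, 0], 0],
    [[0, 0, 0], [0, 0, 0], 0],
    [[0, 0, 0], [0, 0, 0], 0],
    [[0, 0, 0], [0, 0, 0], 0],
    [[0, 0, 0], [0, 0, 0], 0],
    [[0, 0, 0], [0, 0, 0], 0],
  ],
)

```text
clock: 2.82
eef_pos: [0.5407, -0.2992, 0.0715]
tool_rot: [0.708, 0.707, 0.0, 0.001]
ft_force: [-0.3, -0.9, 4.0]
grip_width: 0.0113
grasp_force: 58.9
```

Request:
apply_moves(
  steps=[
    [[0, 0, -0.05], [0, 0, 0], 0],
    [[0, 0, -0.1], [0, 0, 0], 0],
    [[0, 0, -0.15], [0, 0, 0], 0],
    [[0, 0, -0.15], [0, 0, 0], 0],
    [[0, 0, -0.15], [0, 0, 0], 0],
    [[0, 0, 0], [0, 0, 0], 0],
    [[0, 0, 0], [0, 0, 0], 0],
    [[0, 0, 0], [0, 0, 0], 0],
  ],
)

```text
clock: 3.48
eef_pos: [0.5397, -0.2988, 0.1903]
tool_rot: [0.708, 0.707, -0.0, -0.001]
ft_force: [-0.4, 0.4, -1.0]
grip_width: 0.0113
grasp_force: 60.0
```

```bash
python3 - <<'E'
from h import *
o=bot.get_obs(); print(o['clock'],o['eef_pos'],o['ft_force'],o['grip_width'])
im,d=camera('side'); save('s2',cv2.resize(im[190:350,220:390],(640,600),interpolation=cv2.INTER_CUBIC))
plan([.5885,.2806,.20],93.7)
E
```

```text
3.4833 [ 0.5396712  -0.29878278  0.19033148] [-0.41125334  0.4188139  -1.04136559] 0.011323829118679515
n 16 D mm [ 49.3 579.2  10.6] rv deg [-0.17 -0.09 -3.78]
[0.181, 0.0151, -0.0031] [-0.0001, -0.0, -0.0013]
[0.1809, 0.0159, -0.0031] [-0.0001, -0.0, -0.0013]
[0.1809, 0.0166, -0.0031] [-0.0001, -0.0, -0.0013]
[0.1808, 0.0174, -0.0031] [-0.0001, -0.0, -0.0013]
[0.1807, 0.0181, -0.0031] [-0.0001, -0.0, -0.0013]
[0.1807, 0.0189, -0.0032] [-0.0001, -0.0, -0.0013]
[0.1806, 0.0196, -0.0032] [-0.0001, -0.0, -0.0013]
[0.1805, 0.0203, -0.0032] [-0.0001, -0.0, -0.0013]
[0.1804, 0.0211, -0.0032] [-0.0001, -0.0, -0.0013]
[0.1803, 0.0218, -0.0032] [-0.0001, -0.0, -0.0013]
[0.1802, 0.0226, -0.0032] [-0.0001, -0.0, -0.0013]
[0.1801, 0.0233, -0.0033] [-0.0001, -0.0, -0.0013]
[0.18, 0.0241, -0.0033] [-0.0001, -0.0, -0.0013]
[0.1799, 0.0248, -0.0033] [-0.0001, -0.0, -0.0013]
[0.1798, 0.0256, -0.0033] [-0.0001, -0.0, -0.0013]
[0.1797, 0.0263, -0.0033] [-0.0001, -0.0, -0.0013]
```

View pics/s2.png

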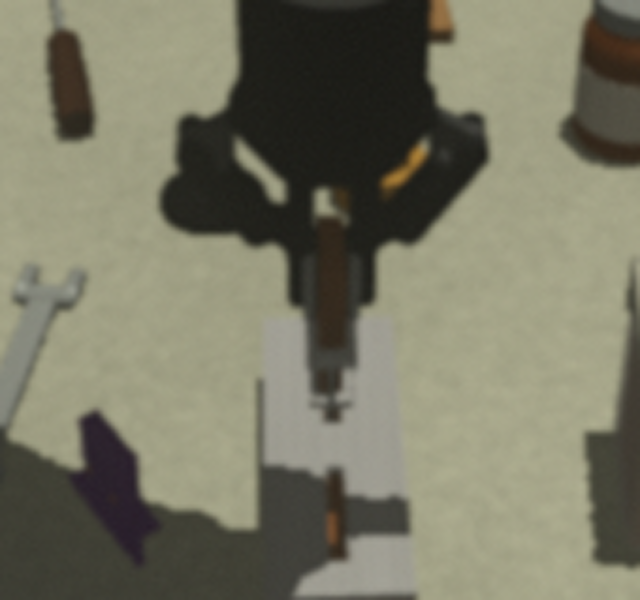

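Leaf is held straight in the jaws at crop (330,290), and its slot at (337,510) is empty. I'll carry it over to the spindle.

Request:
apply_moves(
  steps=[
    [[0.09, 0.008, -0.006], [0, 0, -0.0013], 0],
    [[0.18, 0.016, -0.006], [0, 0, -0.0013], 0],
    [[0.18, 0.017, -0.006], [0, 0, -0.0013], 0],
    [[0.18, 0.0175, -0.006], [0, 0, -0.0013], 0],
    [[0.18, 0.018, -0.006], [0, 0, -0.0013], 0],
    [[0.18, 0.019, -0.006], [0, 0, -0.0013], 0],
    [[0.18, 0.0195, -0.006], [0, 0, -0.0013], 0],
    [[0.18, 0.02, -0.006], [0, 0, -0.0013], 0],
  ],
)

```text
clock: 4.2
eef_pos: [0.562, -0.027, 0.1984]
tool_rot: [0.696, 0.718, -0.001, -0.002]
ft_force: [-0.1, 0.1, -1.9]
grip_width: 0.0115
grasp_force: 60.0
```

Request:
apply_moves(
  steps=[
    [[0.18, 0.021, 0], [0, 0, -0.0013], 0],
    [[0.18, 0.022, 0], [0, 0, -0.0013], 0],
    [[0.18, 0.0225, 0], [0, 0, -0.0013], 0],
    [[0.18, 0.023, 0], [0, 0, -0.0013], 0],
    [[0.18, 0.024, 0], [0, 0, -0.0013], 0],
    [[0.18, 0.025, 0], [0, 0, -0.0013], 0],
    [[0.18, 0.0255, 0], [0, 0, -0.0013], 0],
    [[0.18, 0.026, 0], [0, 0, -0.0013], 0],
  ],
)

```text
clock: 4.87
eef_pos: [0.5869, 0.262, 0.1981]
tool_rot: [0.684, 0.729, -0.002, -0.001]
ft_force: [1.0, 0.1, -0.2]
grip_width: 0.0114
grasp_force: 60.0
```

Request:
apply_moves(
  steps=[
    [[0.09, 0.013, 0], [0, 0, 0], 0],
    [[0, 0, 0], [0, 0, 0], 0],
    [[0, 0, 0], [0, 0, 0], 0],
    [[0, 0, 0], [0, 0, 0], 0],
    [[0, 0, 0], [0, 0, 0], 0],
    [[0, 0, 0], [0, 0, 0], 0],
    [[0, 0, 0], [0, 0, 0], 0],
    [[0, 0, 0], [0, 0, 0], 0],
  ],
)

```text
clock: 5.53
eef_pos: [0.5899, 0.2778, 0.2008]
tool_rot: [0.685, 0.729, 0.0, 0.0]
ft_force: [0.4, -0.1, -0.6]
grip_width: 0.0113
grasp_force: 60.0
```

```bash
python3 - <<'E'
from h import *
o=bot.get_obs(); print(o['clock'],o['eef_pos'],o['ft_force'],o['ft_torque'],o['grip_width'])
im,d=camera('side'); it,dt=camera('top')
save('s3',np.hstack([cv2.resize(im[80:220,260:380],(400,467),interpolation=cv2.INTER_CUBIC),cv2.resize(it[180:297,120:220],(400,467),interpolation=cv2.INTER_CUBIC)]))
print('slot ends side px',proj('side',[[.54,-.333,.044],[.54,-.273,.044]]).round())
# leaf tip & axis expected px
print(proj('side',[[*o['eef_pos'][:2],o['eef_pos'][2]-.0535],[.5885,.2806,.08],[.5925,.21,.08]]).round(1))
plan([.5885,.2806,.146],93.7)
E
```

```text
5.5333 [0.58985224 0.27783476 0.20080388] [ 0.42300224 -0.0524173  -0.57080274] [ 0.01025016 -0.01845248  0.04251236] 0.011261935915527118
slot ends side px [[307. 339.]
 [306. 314.]]
[[318.7 133. ]
 [317.7 155.2]
 [320.5 167.9]]
n 2 D mm [ -1.3   2.3 -54.8] rv deg [ 0.02 -0.01 -0.09]
[0.006, -0.003, 0.1371] [0.0001, -0.0, -0.0002]
[0.006, -0.003, 0.1371] [0.0001, -0.0, -0.0002]
```

View pics/s3.png

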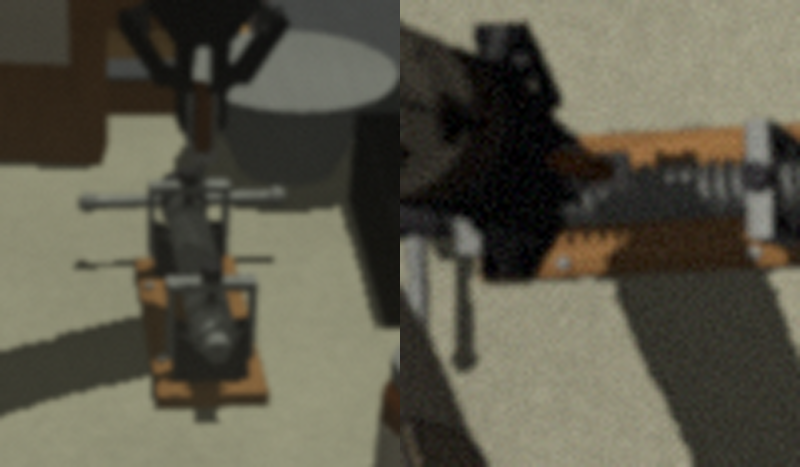

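The side view shows the leaf above the spindle, between the clamps and in line with it. I'll lower it to just above the crests and then feel downwards.

Request:
apply_moves(
  steps=[
    [[0.006, -0.002, 0.08], [0, 0, 0], 0],
    [[0.006, -0.002, 0.1], [0, 0, 0], 0],
    [[0.0065, -0.002, 0.08], [0, 0, 0], 0],
    [[0, 0, 0.054], [0, 0, 0], 0],
    [[0, 0, 0], [0, 0, 0], 0],
    [[0, 0, 0], [0, 0, 0], 0],
    [[0, 0, 0], [0, 0, 0], 0],
    [[0, 0, 0], [0, 0, 0], 0],
  ],
)

```text
clock: 6.3
eef_pos: [0.5891, 0.2828, 0.1393]
tool_rot: [0.684, 0.729, 0.001, 0.001]
ft_force: [0.1, -0.0, -0.4]
grip_width: 0.0117
grasp_force: 60.0
```

```bash
python3 - <<'E'
from h import *
o=bot.get_obs(); print(o['clock'],o['eef_pos'],o['ft_force'],o['ft_torque'])
plan([.5885,.2816,.1335],93.7,nrows=1)
E
```

```text
6.3 [0.58914894 0.28278864 0.1392889 ] [ 0.06062837 -0.02296393 -0.41483968] [-0.01776755 -0.00962414  0.05764178]
n 1 D mm [-0.6 -1.2 -5.8] rv deg [ 0.15 -0.06 -0.05]
[-0.0058, -0.0037, 0.0289] [0.0008, -0.0003, -0.0003]
```

Request:
apply_moves(
  steps=[
    [[-0.003, -0.003, 0.005], [0, 0, 0], 0],
    [[-0.003, 0, 0.005], [0, 0, 0], 0],
    [[0, 0, 0.005], [0, 0, 0], 0],
    [[0, 0, 0.005], [0, 0, 0], 0],
    [[0, 0, 0.005], [0, 0, 0], 0],
    [[0, 0, 0], [0, 0, 0], 0],
    [[0, 0, 0], [0, 0, 0], 0],
    [[0, 0, 0], [0, 0, 0], 0],
  ],
)

```text
clock: 6.97
eef_pos: [0.5877, 0.2812, 0.1326]
tool_rot: [0.684, 0.729, -0.0, -0.0]
ft_force: [0.1, 0.4, 0.6]
grip_width: 0.0111
grasp_force: 60.0
```

Request:
apply_moves(
  steps=[
    [[0, 0, 0.0025], [0, 0, 0], 0],
    [[0, 0, 0.0025], [0, 0, 0], 0],
    [[0, 0, 0], [0, 0, 0], 0],
    [[0, 0, 0], [0, 0, 0], 0],
    [[0, 0, 0], [0, 0, 0], 0],
    [[0, 0, 0], [0, 0, 0], 0],
    [[0, 0, 0], [0, 0, 0], 0],
    [[0, 0, 0], [0, 0, 0], 0],
  ],
)

```text
clock: 7.63
eef_pos: [0.5877, 0.2812, 0.1317]
tool_rot: [0.684, 0.729, -0.0, -0.0]
ft_force: [0.0, 0.0, -0.5]
grip_width: 0.011
grasp_force: 60.0
```

Request:
apply_moves(
  steps=[
    [[0, 0, 0.0025], [0, 0, 0], 0],
    [[0, 0, 0], [0, 0, 0], 0],
    [[0, 0, 0.0025], [0, 0, 0], 0],
    [[0, 0, 0], [0, 0, 0], 0],
    [[0, 0, 0], [0, 0, 0], 0],
    [[0, 0, 0], [0, 0, 0], 0],
    [[0, 0, 0], [0, 0, 0], 0],
    [[0, 0, 0], [0, 0, 0], 0],
  ],
)

```text
clock: 8.3
eef_pos: [0.5878, 0.2811, 0.1308]
tool_rot: [0.684, 0.729, 0.0, 0.0]
ft_force: [0.4, -1.4, 0.6]
grip_width: 0.0115
grasp_force: 60.1
```

Request:
apply_moves(
  steps=[
    [[0, 0, 0.0025], [0, 0, 0], 0],
    [[0, 0, 0], [0, 0, 0], 0],
    [[0, 0, 0.0025], [0, 0, 0], 0],
    [[0, 0, 0], [0, 0, 0], 0],
    [[0, 0, 0], [0, 0, 0], 0],
    [[0, 0, 0], [0, 0, 0], 0],
    [[0, 0, 0], [0, 0, 0], 0],
    [[0, 0, 0], [0, 0, 0], 0],
  ],
)

```text
clock: 8.97
eef_pos: [0.5878, 0.281, 0.1298]
tool_rot: [0.684, 0.729, -0.0, 0.0]
ft_force: [-0.1, -3.7, 2.3]
grip_width: 0.0113
grasp_force: 60.3
```

A flank is pushing the leaf towards -y, so the teeth are in the grooves but about half a millimetre off centre. I'll ease it along before going lower.

Request:
apply_moves(
  steps=[
    [[-0.0025, 0, 0], [0, 0, 0], 0],
    [[0, 0, 0], [0, 0, 0], 0],
    [[0, 0, 0], [0, 0, 0], 0],
    [[0, 0, 0], [0, 0, 0], 0],
    [[0, 0, 0], [0, 0, 0], 0],
    [[0, 0, 0], [0, 0, 0], 0],
    [[0, 0, 0], [0, 0, 0], 0],
    [[0, 0, 0], [0, 0, 0], 0],
  ],
)

```text
clock: 9.63
eef_pos: [0.5877, 0.2808, 0.1296]
tool_rot: [0.684, 0.729, 0.0, -0.0]
ft_force: [0.4, -2.0, 1.8]
grip_width: 0.0111
grasp_force: 60.3
```

Request:
apply_moves(
  steps=[
    [[0, 0, 0.0025], [0, 0, 0], 0],
    [[0, 0, 0], [0, 0, 0], 0],
    [[0, 0, 0], [0, 0, 0], 0],
    [[0, 0, 0], [0, 0, 0], 0],
    [[0, 0, 0], [0, 0, 0], 0],
    [[0, 0, 0], [0, 0, 0], 0],
    [[0, 0, 0], [0, 0, 0], 0],
    [[0, 0, 0], [0, 0, 0], 0],
  ],
)

```text
clock: 10.3
eef_pos: [0.5876, 0.2807, 0.1291]
tool_rot: [0.684, 0.729, -0.0, -0.0]
ft_force: [0.7, -2.1, 0.8]
grip_width: 0.0112
grasp_force: 60.3
```

Request:
apply_moves(
  steps=[
    [[-0.002, 0, 0], [0, 0, 0], 0],
    [[0, 0, 0.0025], [0, 0, 0], 0],
    [[0, 0, 0], [0, 0, 0], 0],
    [[0, 0, 0], [0, 0, 0], 0],
    [[0, 0, 0], [0, 0, 0], 0],
    [[0, 0, 0], [0, 0, 0], 0],
    [[0, 0, 0], [0, 0, 0], 0],
    [[0, 0, 0], [0, 0, 0], 0],
  ],
)

```text
clock: 10.97
eef_pos: [0.5876, 0.2804, 0.1286]
tool_rot: [0.684, 0.729, -0.0, -0.0]
ft_force: [0.1, -0.9, 0.2]
grip_width: 0.0117
grasp_force: 60.2
```

Request:
apply_moves(
  steps=[
    [[0, 0, 0.0025], [0, 0, 0], 0],
    [[0, 0, 0], [0, 0, 0], 0],
    [[0, 0, 0], [0, 0, 0], 0],
    [[0, 0, 0], [0, 0, 0], 0],
    [[0, 0, 0], [0, 0, 0], 0],
    [[0, 0, 0], [0, 0, 0], 0],
    [[0, 0, 0], [0, 0, 0], 0],
    [[0, 0, 0], [0, 0, 0], 0],
  ],
)

```text
clock: 11.63
eef_pos: [0.5877, 0.2804, 0.1283]
tool_rot: [0.684, 0.729, 0.0, -0.0]
ft_force: [-0.7, -0.7, 1.8]
grip_width: 0.0117
grasp_force: 60.2
```

Request:
apply_moves(
  steps=[
    [[-0.0005, 0, 0.0025], [0, 0, 0], 0],
    [[0, 0, 0], [0, 0, 0], 0],
    [[0, 0, 0], [0, 0, 0], 0],
    [[0, 0, 0], [0, 0, 0], 0],
    [[0, 0, 0], [0, 0, 0], 0],
    [[0, 0, 0], [0, 0, 0], 0],
    [[0, 0, 0], [0, 0, 0], 0],
    [[0, 0, 0], [0, 0, 0], 0],
  ],
)

```text
clock: 12.3
eef_pos: [0.5878, 0.2804, 0.1282]
tool_rot: [0.684, 0.729, 0.0, 0.0]
ft_force: [-2.6, -1.4, 5.2]
grip_width: 0.0113
grasp_force: 60.8
```

Request:
apply_moves(
  steps=[
    [[0, 0, 0.0025], [0, 0, 0], 0],
    [[0, 0, 0], [0, 0, 0], 0],
    [[0, 0, 0], [0, 0, 0], 0],
    [[0, 0, 0], [0, 0, 0], 0],
    [[0, 0, 0], [0, 0, 0], 0],
    [[0, 0, 0], [0, 0, 0], 0],
    [[0, 0, 0], [0, 0, 0], 0],
    [[0, 0, 0], [0, 0, 0], 0],
  ],
)

```text
clock: 12.97
eef_pos: [0.5878, 0.2804, 0.1281]
tool_rot: [0.684, 0.729, 0.0, 0.0]
ft_force: [-2.3, -1.0, 8.1]
grip_width: 0.0112
grasp_force: 61.3
```

It has bottomed out at TCP z 0.128, which is the seated height, with about 8 N of press. I'll hold it there steadily.

Request:
apply_moves(
  steps=[
    [[0, 0, 0], [0, 0, 0], 0],
    [[0, 0, 0], [0, 0, 0], 0],
    [[0, 0, 0], [0, 0, 0], 0],
    [[0, 0, 0], [0, 0, 0], 0],
    [[0, 0, 0], [0, 0, 0], 0],
    [[0, 0, 0], [0, 0, 0], 0],
    [[0, 0, 0], [0, 0, 0], 0],
    [[0, 0, 0], [0, 0, 0], 0],
  ],
)

```text
clock: 13.63
eef_pos: [0.5878, 0.2804, 0.1281]
tool_rot: [0.684, 0.729, 0.0, 0.0]
ft_force: [-2.9, -0.1, 6.9]
grip_width: 0.0114
grasp_force: 61.3
```

Request:
apply_moves(
  steps=[
    [[0, 0, 0], [0, 0, 0], 0],
    [[0, 0, 0], [0, 0, 0], 0],
    [[0, 0, 0], [0, 0, 0], 0],
    [[0, 0, 0], [0, 0, 0], 0],
    [[0, 0, 0], [0, 0, 0], 0],
    [[0, 0, 0], [0, 0, 0], 0],
    [[0, 0, 0], [0, 0, 0], 0],
    [[0, 0, 0], [0, 0, 0], 0],
  ],
)

```text
clock: 14.3
eef_pos: [0.5878, 0.2804, 0.1281]
tool_rot: [0.684, 0.729, 0.0, 0.0]
ft_force: [-2.0, -1.4, 7.8]
grip_width: 0.0112
grasp_force: 61.3
```

```bash
python3 - <<'E'
from h import *
o=bot.get_obs(); print(o['clock'],o['eef_pos'],o['ft_force'],o['ft_torque'],o['tool_rot'])
im,d=camera('side'); it,dt=camera('top'); np.savez('c3',im=im,d=d,it=it,dt=dt)
save('s4',np.hstack([cv2.resize(im[110:200,285:355],(389,500),interpolation=cv2.INTER_CUBIC),cv2.resize(it[190:280,135:205],(389,500),interpolation=cv2.INTER_CUBIC)]))
E
```

```text
14.3 [0.58782983 0.28036229 0.12808183] [-1.98004046 -1.37003173  7.77431239] [-0.25188088  0.5909768   0.00714383] [6.84121132e-01 7.29368283e-01 4.23436568e-04 6.71562043e-05]
```

View pics/s4.png

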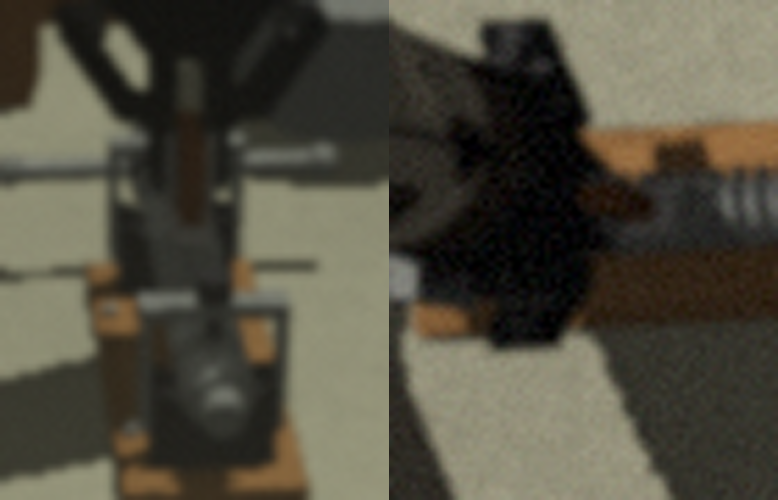

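The leaf stands on the thread between the clamps, at about (190,222) in the left crop. One more short hold, then I'll lift it straight up.

Request:
apply_moves(
  steps=[
    [[0, 0, 0.0005], [0, 0, 0], 0],
    [[0, 0, 0], [0, 0, 0], 0],
    [[0, 0, 0], [0, 0, 0], 0],
    [[0, 0, 0], [0, 0, 0], 0],
    [[0, 0, 0], [0, 0, 0], 0],
    [[0, 0, 0], [0, 0, 0], 0],
    [[0, 0, 0], [0, 0, 0], 0],
    [[0, 0, 0], [0, 0, 0], 0],
  ],
)

```text
clock: 15.07
eef_pos: [0.5878, 0.2803, 0.1281]
tool_rot: [0.684, 0.729, 0.0, 0.0]
ft_force: [-2.7, -0.5, 7.9]
grip_width: 0.0112
grasp_force: 61.3
```

Request:
apply_moves(
  steps=[
    [[0, 0, 0], [0, 0, 0], 0],
    [[0, 0, 0], [0, 0, 0], 0],
    [[0, 0, 0], [0, 0, 0], 0],
    [[0, 0, 0], [0, 0, 0], 0],
    [[0, 0, 0], [0, 0, 0], 0],
    [[0, 0, 0], [0, 0, 0], 0],
    [[0, 0, 0], [0, 0, 0], 0],
    [[0, 0, 0], [0, 0, 0], 0],
  ],
)

```text
clock: 15.73
eef_pos: [0.5878, 0.2804, 0.1281]
tool_rot: [0.684, 0.729, 0.0, 0.0]
ft_force: [-2.1, -0.9, 8.0]
grip_width: 0.0116
grasp_force: 61.3
```

Request:
apply_moves(
  steps=[
    [[0, 0, -0.01], [0, 0, 0], 0],
    [[0, 0, -0.02], [0, 0, 0], 0],
    [[0, 0, -0.05], [0, 0, 0], 0],
    [[0, 0, -0.1], [0, 0, 0], 0],
    [[0, 0, -0.1], [0, 0, 0], 0],
    [[0, 0, -0.08], [0, 0, 0], 0],
    [[0, 0, 0], [0, 0, 0], 0],
    [[0, 0, 0], [0, 0, 0], 0],
  ],
)

```text
clock: 16.4
eef_pos: [0.5886, 0.2807, 0.2003]
tool_rot: [0.684, 0.729, 0.001, 0.001]
ft_force: [0.5, -1.1, -0.9]
grip_width: 0.0112
grasp_force: 60.0
```

```bash
python3 - <<'E'
from h import *
plan([.5405,-.2992,.19],90.1,nrows=16)
E
```

```text
n 16 D mm [ -48.1 -579.9  -10.3] rv deg [ 0.16 -0.07  3.56]
[-0.1799, -0.0266, 0.0029] [0.0001, -0.0, 0.0012]
[-0.18, -0.0259, 0.0029] [0.0001, -0.0, 0.0012]
[-0.1801, -0.0252, 0.003] [0.0001, -0.0, 0.0012]
[-0.1802, -0.0245, 0.003] [0.0001, -0.0, 0.0012]
[-0.1803, -0.0238, 0.003] [0.0001, -0.0, 0.0012]
[-0.1804, -0.0231, 0.003] [0.0001, -0.0, 0.0012]
[-0.1804, -0.0224, 0.003] [0.0001, -0.0, 0.0012]
[-0.1805, -0.0217, 0.0031] [0.0001, -0.0, 0.0012]
[-0.1806, -0.021, 0.0031] [0.0001, -0.0, 0.0012]
[-0.1807, -0.0203, 0.0031] [0.0001, -0.0, 0.0012]
[-0.1808, -0.0196, 0.0031] [0.0001, -0.0, 0.0012]
[-0.1808, -0.0189, 0.0031] [0.0001, -0.0, 0.0012]
[-0.1809, -0.0182, 0.0031] [0.0001, -0.0, 0.0012]
[-0.181, -0.0174, 0.0032] [0.0001, -0.0, 0.0012]
[-0.1811, -0.0167, 0.0032] [0.0001, -0.0, 0.0012]
[-0.1811, -0.016, 0.0032] [0.0001, -0.0, 0.0012]
```

Request:
apply_moves(
  steps=[
    [[-0.09, -0.013, 0], [0, 0, 0.0012], 0],
    [[-0.18, -0.026, 0], [0, 0, 0.0012], 0],
    [[-0.18, -0.025, 0], [0, 0, 0.0012], 0],
    [[-0.18, -0.0245, 0], [0, 0, 0.0012], 0],
    [[-0.18, -0.024, 0], [0, 0, 0.0012], 0],
    [[-0.18, -0.023, 0], [0, 0, 0.0012], 0],
    [[-0.18, -0.0225, 0], [0, 0, 0.0012], 0],
    [[-0.18, -0.022, 0], [0, 0, 0.0012], 0],
  ],
)

```text
clock: 17.07
eef_pos: [0.5638, 0.0071, 0.1973]
tool_rot: [0.695, 0.719, -0.001, -0.001]
ft_force: [1.0, 0.4, -0.3]
grip_width: 0.0116
grasp_force: 60.0
```

Request:
apply_moves(
  steps=[
    [[-0.18, -0.021, 0], [0, 0, 0.0012], 0],
    [[-0.18, -0.02, 0], [0, 0, 0.0012], 0],
    [[-0.18, -0.0195, 0], [0, 0, 0.0012], 0],
    [[-0.18, -0.019, 0], [0, 0, 0.0012], 0],
    [[-0.18, -0.018, 0], [0, 0, 0.0012], 0],
    [[-0.18, -0.0175, 0], [0, 0, 0.0012], 0],
    [[-0.18, -0.017, 0], [0, 0, 0.0012], 0],
    [[-0.18, -0.016, 0], [0, 0, 0.0012], 0],
  ],
)

```text
clock: 17.73
eef_pos: [0.5403, -0.2811, 0.1972]
tool_rot: [0.706, 0.708, -0.0, -0.001]
ft_force: [1.0, -0.3, -1.0]
grip_width: 0.0113
grasp_force: 60.0
```

Request:
apply_moves(
  steps=[
    [[-0.1, -0.008, 0.04], [0, 0, 0], 0],
    [[0, 0, 0.08], [0, 0, 0], 0],
    [[0, 0, 0.08], [0, 0, 0], 0],
    [[0, 0, 0.05], [0, 0, 0], 0],
    [[0, 0, 0], [0, 0, 0], 0],
    [[0, 0, 0], [0, 0, 0], 0],
    [[0, 0, 0], [0, 0, 0], 0],
    [[0, 0, 0], [0, 0, 0], 0],
  ],
)

```text
clock: 18.4
eef_pos: [0.5409, -0.2997, 0.1502]
tool_rot: [0.706, 0.709, 0.0, 0.001]
ft_force: [-0.8, 1.0, 0.3]
grip_width: 0.0113
grasp_force: 60.0
```

```bash
python3 - <<'E'
from h import *
print(bot.get_obs()['eef_pos'])
plan([.5402,-.300,.105],90.1,nrows=2)
E
```

```text
[ 0.54087702 -0.2997024   0.1502295 ]
n 2 D mm [ -0.7  -0.3 -45.2] rv deg [0.1  0.06 0.15]
[-0.0006, -0.0019, 0.1131] [0.0003, 0.0002, 0.0004]
[-0.0007, -0.0018, 0.1131] [0.0003, 0.0002, 0.0004]
```

Request:
apply_moves(
  steps=[
    [[-0.001, -0.003, 0.08], [0, 0, 0.0008], 0],
    [[0, 0, 0.1], [0, 0, 0], 0],
    [[0, 0, 0.045], [0, 0, 0], 0],
    [[0, 0, 0], [0, 0, 0], 0],
    [[0, 0, 0], [0, 0, 0], 0],
    [[0, 0, 0], [0, 0, 0], 0],
    [[0, 0, 0], [0, 0, 0], 0],
    [[0, 0, 0], [0, 0, 0], 0],
  ],
)

```text
clock: 19.07
eef_pos: [0.5402, -0.3004, 0.1054]
tool_rot: [0.707, 0.708, 0.0, 0.001]
ft_force: [-0.2, 0.8, 0.0]
grip_width: 0.0118
grasp_force: 60.0
```

```bash
python3 - <<'E'
from h import *
plan([.5402,-.300,.0725],90.1,nrows=6)
im,d=camera('side'); save('s5',cv2.resize(im[230:350,250:370],(600,600),interpolation=cv2.INTER_CUBIC))
E
```

```text
n 6 D mm [ -0.    0.4 -32.9] rv deg [ 0.11  0.06 -0.03]
[0.0004, -0.0001, 0.0274] [0.0001, 0.0001, -0.0]
[0.0003, -0.0, 0.0274] [0.0001, 0.0001, -0.0]
[0.0003, -0.0, 0.0274] [0.0001, 0.0001, -0.0]
[0.0003, -0.0, 0.0274] [0.0001, 0.0001, -0.0]
[0.0003, -0.0, 0.0274] [0.0001, 0.0001, -0.0]
[0.0003, -0.0, 0.0274] [0.0001, 0.0001, -0.0]
```

View pics/s5.png

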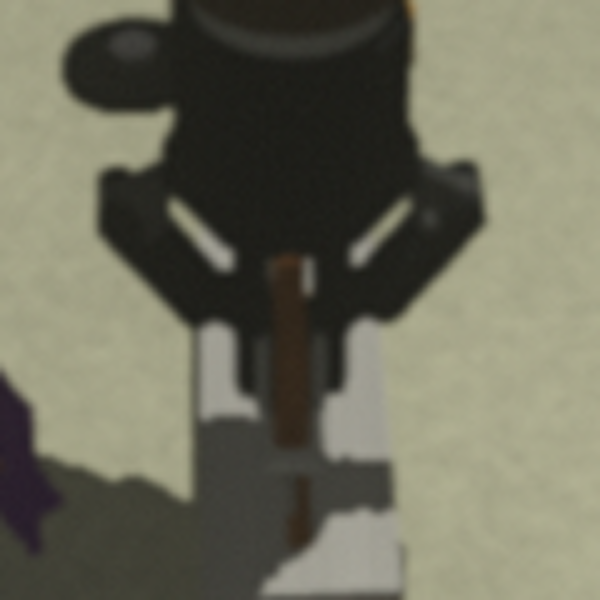

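The leaf at (290,420) is lined up over the slot at (300,510), so I'll descend gently.

Request:
apply_moves(
  steps=[
    [[0, 0, 0.0125], [0, 0, 0], 0],
    [[0, 0, 0.0125], [0, 0, 0], 0],
    [[0, 0, 0.0125], [0, 0, 0], 0],
    [[0, 0, 0.0125], [0, 0, 0], 0],
    [[0, 0, 0.0125], [0, 0, 0], 0],
    [[0, 0, 0], [0, 0, 0], 0],
    [[0, 0, 0], [0, 0, 0], 0],
    [[0, 0, 0], [0, 0, 0], 0],
  ],
)

```text
clock: 19.78
eef_pos: [0.5401, -0.3, 0.0913]
tool_rot: [0.707, 0.708, 0.0, 0.0]
ft_force: [3.3, -0.4, -2.9]
grip_width: 0.0116
grasp_force: 59.7
```

Request:
apply_moves(
  steps=[
    [[0, 0, 0.02], [0, 0, 0], 0],
    [[0, 0, 0.02], [0, 0, 0], 0],
    [[0, 0, 0.02], [0, 0, 0], 0],
    [[0, 0, 0.02], [0, 0, 0], 0],
    [[0, 0, 0], [0, 0, 0], 0],
    [[0, 0, 0], [0, 0, 0], 0],
    [[0, 0, 0], [0, 0, 0], 0],
    [[0, 0, 0], [0, 0, 0], 0],
  ],
)

```text
clock: 20.45
eef_pos: [0.5401, -0.3, 0.0749]
tool_rot: [0.707, 0.708, 0.0, 0.0]
ft_force: [5.3, -0.9, -3.5]
grip_width: 0.0113
grasp_force: 59.6
```

Request:
apply_moves(
  steps=[
    [[0, 0.004, 0], [0, 0, 0], 0],
    [[0, 0.004, 0], [0, 0, 0], 0],
    [[0, 0, 0.006], [0, 0, 0], 0],
    [[0, 0, 0.005], [0, 0, 0], 0],
    [[0, 0, 0], [0, 0, 0], 0],
    [[0, 0, 0], [0, 0, 0], 0],
    [[0, 0, 0], [0, 0, 0], 0],
    [[0, 0, 0], [0, 0, 0], 0],
  ],
)

```text
clock: 21.12
eef_pos: [0.5403, -0.2999, 0.0731]
tool_rot: [0.707, 0.707, -0.0, -0.001]
ft_force: [0.8, -0.5, -0.2]
grip_width: 0.0115
grasp_force: 60.0
```

Request:
apply_moves(
  steps=[
    [[0, 0.003, 0.003], [0, 0, 0], 0],
    [[0, 0, 0.003], [0, 0, 0], 0],
    [[0, 0, 0], [0, 0, 0], 0],
    [[0, 0, 0], [0, 0, 0], 0],
    [[0, 0, 0], [0, 0, 0], 0],
    [[0, 0, 0], [0, 0, 0], 0],
    [[0, 0, 0], [0, 0, 0], 0],
    [[0, 0, 0], [0, 0, 0], 0],
  ],
)

```text
clock: 21.78
eef_pos: [0.5417, -0.3, 0.0722]
tool_rot: [0.707, 0.707, -0.0, 0.0]
ft_force: [0.3, -0.0, 0.1]
grip_width: 0.0112
grasp_force: 60.0
```

Request:
apply_moves(
  steps=[
    [[0, -0.003, 0.003], [0, 0, 0], 0],
    [[0, 0, 0.002], [0, 0, 0], 0],
    [[0, 0, 0], [0, 0, 0], 0],
    [[0, 0, 0], [0, 0, 0], 0],
    [[0, 0, 0], [0, 0, 0], 0],
    [[0, 0, 0], [0, 0, 0], 0],
    [[0, 0, 0], [0, 0, 0], 0],
    [[0, 0, 0], [0, 0, 0], 0],
  ],
)

```text
clock: 22.45
eef_pos: [0.5411, -0.3, 0.0715]
tool_rot: [0.707, 0.707, 0.0, 0.0]
ft_force: [-2.2, 0.8, 4.1]
grip_width: 0.0112
grasp_force: 60.6
```

The guard is on the rack top (about 4 N). Now I'll open slightly, release, and retreat.

Request:
apply_moves(
  steps=[
    [[0, 0, 0], [0, 0, 0], 0.3],
    [[0, 0, 0], [0, 0, 0], 0.5],
    [[0, 0, 0], [0, 0, 0], 0.8],
    [[0, 0, 0], [0, 0, 0], 1],
    [[0, 0, 0], [0, 0, 0], 1],
    [[0, 0, 0], [0, 0, 0], 1],
    [[0, 0, 0], [0, 0, 0], 1],
    [[0, 0, 0], [0, 0, 0], 1],
  ],
)

```text
clock: 23.12
eef_pos: [0.5411, -0.3, 0.0712]
tool_rot: [0.707, 0.707, 0.0, 0.0]
ft_force: [-0.2, 0.2, 0.2]
grip_width: 0.0854
grasp_force: 0.0
```

Request:
apply_moves(
  steps=[
    [[0, 0, -0.05], [0, 0, 0], 1],
    [[0, 0, -0.1], [0, 0, 0], 1],
    [[0, 0, -0.15], [0, 0, 0], 1],
    [[0, 0, -0.15], [0, 0, 0], 1],
    [[0, 0, -0.15], [0, 0, 0], 1],
    [[-0.1, -0.15, -0.1], [0, 0, 0], 1],
    [[-0.1, -0.15, -0.1], [0, 0, 0], 1],
    [[0, 0, 0], [0, 0, 0], 1],
  ],
)

```text
clock: 23.78
eef_pos: [0.4788, -0.3442, 0.2376]
tool_rot: [0.708, 0.706, -0.001, 0.004]
ft_force: [0.8, 0.9, 0.7]
grip_width: 0.0852
grasp_force: 0.0
```

Request:
apply_moves(
  steps=[
    [[-0.05, -0.18, 0], [0, 0, 0], 1],
    [[-0.05, -0.18, 0], [0, 0, 0], 1],
    [[-0.05, -0.18, 0], [0, 0, 0], 1],
    [[0, 0, 0], [0, 0, 0], 1],
    [[0, 0, 0], [0, 0, 0], 1],
    [[0, 0, 0], [0, 0, 0], 1],
    [[0, 0, 0], [0, 0, 0], 1],
    [[0, 0, 0], [0, 0, 0], 1],
  ],
)

```text
clock: 24.45
eef_pos: [0.3744, -0.3699, 0.2312]
tool_rot: [0.706, 0.708, 0.0, 0.0]
ft_force: [0.0, 0.5, 0.2]
grip_width: 0.0857
grasp_force: 0.0
```

```bash
python3 - <<'E'
from h import *
o=bot.get_obs(); print(o['clock'],o['eef_pos'],o['grip_width'])
im,d=camera('side'); it,dt=camera('top')
save('s6',np.hstack([cv2.resize(im[240:370,260:360],(385,500),interpolation=cv2.INTER_CUBIC),cv2.resize(it[210:340,352:452],(385,500),interpolation=cv2.INTER_CUBIC)]))
E
```

```text
24.45 [ 0.37437473 -0.36986828  0.23120932] 0.08565480464764968
```

View pics/s6.png

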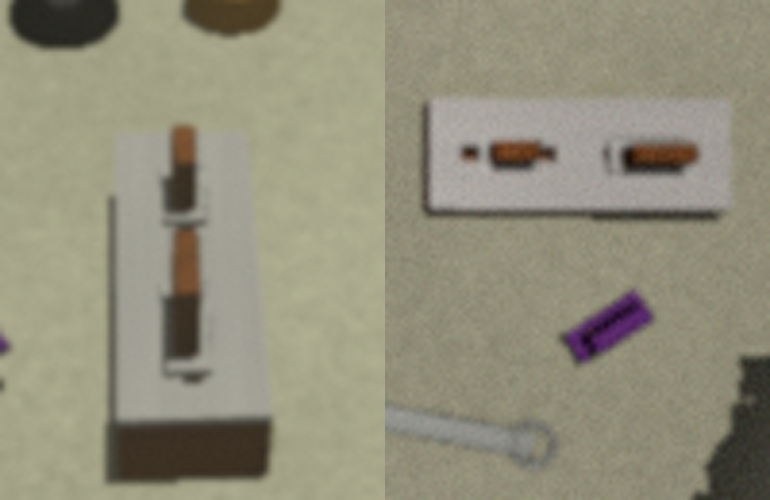

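Both leaves hang upright in their slots, the larger at (185,300) on the left and (660,155) on the right. The arm is clear, so I'll hand in.

```bash
python3 -c "
from workcell import bot
print(bot.job_done())"
```

```text
the job is handed in; nothing more can be done
None
```

The larger leaf seated fully in the thread, so the spindle has the 10 mm thread; I held it down at about 8 N for over 2 s, hung it back in its own slot, and handed the job in at about 24.5 s.

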